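# Uncover a docked test fixture

### The job

Get this test fixture ready for loading: flip both sprung bale clips off the ends of its clear cover so that they hang open, drawing each wire only just over its lip so that it is not bent. Then lift the cover off by its handle without touching the probes underneath and set it down gently, right way up and square, in the middle of the blue mat. Leave the other things on the bench where they are.

Things in the scene. Friction and masses are not known exactly. Their poses are not given: they have to be found in the camera images.
- fixture: Dark grey test fixture bolted to the bench, 160 x 204 x 70 mm (x, y, z). Origin: centre of its underside; x away from the robot, y to its left end, z up, turned up to 0.25 rad. It stands left or right of the bench's middle, the mat on the other side. A black tube handle sticks out 27 mm from its front at 30 mm height. 6 mm high rails on its top locate the cover with about 2 mm play.
- probes: Probe field on the fixture under the cover: yellow-green plate, aluminium blocks, thin pins, up to 31 mm above the fixture's top face and within 58 mm (x) and 83 mm (y) of its middle. Delicate: nothing may touch it. Origin: middle of the fixture's top face, 70 mm above its underside; axes as the fixture.
- cover: Clear open-bottomed box 140 x 190 x 44 mm (x, y, z), 5 mm skirt walls, about 0.45 kg. Origin: middle of the skirt's lower edge; z up; seated, its axes are the fixture's and its origin is 70 mm above the fixture's underside. An aluminium catch lip, 64 mm long, 5 wide, 4 high, runs along the top edge at each y end; each clip's cross bar is hooked behind (inboard of) its lip.
- cover_handle (a point): Middle of the cover's black bar handle, 78 mm above the cover's lower edge. The bar is 100 mm long (y), 14 mm wide (x), 12 mm high, with 28 mm of free space below it; its feet are 12 mm square, 38 mm either side of the middle.
- clip_left (a joint): Swing of the left (+y) clip about its pivot axis, which runs along the fixture's x. Rad: 0 closed (within 0.06 as the cover shifts), grows as it swings outward (away from the cover) and down, 2.0 fully open (stop). Let go beyond about 0.4 it falls open by its own weight. Swinging alone does not free it: the bar jams against the lip until it is also drawn up 4 to 6 mm against its spring.
- clip_right (a joint): Same for the right (-y) clip, which swings outward to -y.
- bale_left (a joint): How far the left clip's wire is drawn out along its legs (upward while closed) against its spring, m. 0: bar resting on the cover, pull 8 N, rising 1.8 N per mm; 0.004 to 0.006 clears the lip; beyond 0.010 (26 N) the wire is bent. Off the cover it goes to -0.002.
- bale_right (a joint): Same for the right clip.
- tab_left (a point): Point in the yellow finger tab of the left clip, 22.5 mm above the bar's centre line. Tab: 26 mm wide along the fixture's x (pinched there it can turn between the fingers as the clip swings), 8 mm thick (y), reaching 12 mm above this point and 19 mm below. Closed, the point is 16 mm inboard of the pivot and 79 mm above it. Axes turn with the clip; closed, as the fixture's.
- tab_right (a point): Same for the right clip.
- pivot_left (a point): Middle of the left clip's pivot axis, 103.5 mm from the fixture's middle along its +y, 60 mm above its underside; axes as the fixture. The clip is a 5 mm steel wire loop 86 mm wide: legs 43 mm either side rise 63 mm from the pivot outside the cover, then bend in over its edge to the cross bar, 16 mm inboard of the pivot and 56.5 mm above it.
- pivot_right (a point): Same for the right clip, along the fixture's -y.
- mat: Blue mat fixed on the bench, 230 x 290 x 3 mm (x, y, z). Origin: centre of its underside; z up, turned up to 0.25 rad.
- cleaner: Bystander: white bottle with red cap, 52 mm across, 125 mm high, at the back of the bench. Origin: centre of its underside.
- driver: Bystander: screwdriver with orange handle, some 200 mm long, lying at the back of the bench. Origin: on its underside.
- bin: Bystander: open red parts bin 80 x 120 x 45 mm at the back of the bench. Origin: centre of its underside.
Things that resemble listed ones, but are neither listed nor needed, are in the scene too. Of the things shaped like the cover, the clear one is meant.

How it is judged:
On the way, in this order (a step that is already met when the one before it is completed fails the run):
1. both bale clips are flipped off and hang open while the cover is still seated on the fixture (value of joint each of clip_left, clip_right above 1.4 rad and z of cover in the frame of fixture below 0.076 m), for 0.2 s.
2. the cover is lifted clear of the probes, held by the gripper (z of cover in the frame of fixture above 0.102 m and contact force between the fingers and cover above 0.5 N), for 0.1 s.
At the end, for the whole second after the job is handed in: The cover rests at rest and right way up on the blue mat (lower edge within 3 mm of the mat's face, tilt under 0.08 rad), its middle within 45 mm (x) and 50 mm (y) of the mat's middle and square to it within 0.26 rad, and both bale clips hang open (over 1.4 rad) (x of cover in the frame of mat between -0.045 and 0.045 m and y of cover in the frame of mat between -0.05 and 0.05 m and z of cover in the frame of mat below 0.006 m and angle between cover's own z axis and vertical below 0.08 rad and angle between the x axis of cover and the x axis of mat, either way round below 0.26 rad and linear speed of cover below 0.02 m/s and value of joint each of clip_left, clip_right above 1.4 rad); the robot touches nothing.
It fails at once if the probe field is touched (over 1 N) (contact force between anything else and probes above 1 N).
It fails at once if a bale is overstretched (over 10 mm): its wire is bent (value of joint any of bale_left, bale_right above 0.01 m).
It fails at once if the cover is forced up more than 6 mm off its seat while a clip is still on (z of cover in the frame of fixture above 0.076 m and value of joint any of clip_left, clip_right below 0.4 rad).
It fails at once if the cover is dropped (let go and falling faster than 0.4 m/s, some 8 mm of free fall) or slammed down on the mat or the bench (over 80 N) ((contact force between the fingers and cover below 0.1 N and linear speed of cover above 0.4 m/s) or contact force between cover and mat above 80 N or contact force between cover and bench above 80 N).
It fails at once if a bystander is moved more than 30 mm (distance of any of cleaner, driver, bin from where it was at the start of the episode above 0.03 m).
It also fails if it takes over 70 s, if anything falls off the work surface, if the arm or the gripper's body presses on something with over 40 N, if the wrist force passes 120 N, or if a joint passes its speed limit or range.

### The arm

A 6-joint arm with a two-finger parallel gripper is mounted at the origin on the work surface. World frame = base frame: x ahead of the robot, y to its left, z up, the work surface at z = 0. Lengths are in m, angles in rad, forces in N, time in s.
With the tool pointing down it reaches from about 0.3 to 0.775 m from the base axis. Payload 14.6 kg.
Tool frame: the origin (TCP) lies at the very end of the fingers, on their centre line; the grasp point (between the pads) lies 19 mm behind it; z points along the fingers, y is the direction in which the jaws open and shut (so a half turn about z gives the same grasp; the last joint's range is limited). The gripper opens to 94 mm and grips with 3 to 60 N. Pads are 16 mm wide; open, the fingers measure 119 mm over their backs; the gripper's body (75 mm by 177 mm) begins 78 mm behind the grasp point.
Start: joints at [-1.262, 0.3, 1.521, -0, 1.321, -0.067], TCP at [0.202, -0.512, 0.205] pointing down, gripper open.
Joint ranges: [-3.03, 3.03], [-0.79, 2.21], [0.23, 2.52], [-1.04, 4.18], [0, 3.07], [-2.55, 2.55]. Speed limits (rad/s): [2.22, 2.22, 2.57, 3.14, 3.14, 3.14].

### API

Orientations are given as [roll, pitch, yaw] about the fixed x, y, z axes, in that order (R = Rz(yaw) Ry(pitch) Rx(roll)).
In Python, from station import status, camera, ctrl gives the robot as it stands. The module is installed in compiled form; this text tells all that it offers.
- The arm moves only by the shell command python3 -m jog 'ROWS' [FORCE]. ROWS is JSON, a list of rows, each a list of 7 numbers: the shift along the tool's x, y, z each as a share of 1000 mm, from -1 to 1, then the turn, a rotation vector about the tool's x, y, z each as a share of pi/2 rad, from -1 to 1, then the opening, from -1 (shut) to 1 (fully open), so that 0 is half open. A call has 1 to 20 rows; each row is the pose to reach, as a shift and turn from the pose measured when the call began, along the tool's axes at that moment; what a row does not reach only later rows make up. A row lasts 1/10 s, in which the tool goes at most 50 mm and 8.59 degrees, less where a joint would pass 70% of its speed; a pose out of reach is approached as far as the arm can. A call with a number of a shift or a turn outside -1 to 1 is refused whole. A call with a gripper value outside its range is refused whole. The fingers move at their own pace and stop on an object; FORCE is the grip in N (left out, the last holds). Time passes only in rows, so rows that repeat a pose let the fingers close. It gives the time, the measured TCP pose, the force and the opening at its end, in the units of the state.
- status.get_obs(): the state, without advancing time (a new reading comes with each control period).
- camera(name): name is "scene" or "top" or "wrist"; returns a dict with "image" (420x560x3 uint8, red, green, blue), "fx", "fy", "cx", "cy" (pixels), "k1" (the pictures are not rectified: a ray, as slopes to the right and down, at radius r is drawn at 1 + k1 r^2 times it, then the intrinsics apply), "world_from_camera" (4x4, takes a point from camera to world coordinates). Camera axes: x right, y down, z forward; pixel columns grow to the right and rows downward; lengths in m; the calibration is good to about 2 mm. A picture is of the moment at which its call begins. There is no depth.
- ctrl.hand_in(): hands the job in, once; it reports no verdict.
The state is a dict: "time_s": time; "qpos": joint angles; "joint_vel": joint speeds; "tau": joint torques, N m; "ee_pos": TCP position; "eef_rot": TCP orientation; "force": force on the tool from outside, world axes, zero at the start; "moment": the same for the moment, N m; "grip_width": finger opening in m.
Only numpy, scipy, OpenCV 4.12 (cv2) and the standard library are available. Lean on these libraries where they do the work, as an engineer would, in place of code of your own. Each camera call takes 0.05 s, during which the arm holds its last target.

## Working session

There is one attempt and no reset: what is moved stays moved. The work goes in short steps, Python scripts to look and compute and a shell command to move; the robot and the scene stay as the last step left them, time stands still between calls to the robot, and variables do not carry over. Pictures are saved under pics/ and viewed, and the job is handed in when it is done.

```bash
ls; mkdir -p pics; python3 - <<'E'
from station import status,camera
import cv2,numpy as np
print(status.get_obs())
for n in("scene","top","wrist"):
    c=camera(n); cv2.imwrite(f"pics/{n}0.png",c["image"][:,:,::-1]); print(n,c["fx"],c["fy"],c["cx"],c["cy"],c["k1"],np.round(c["world_from_camera"],4).tolist())
E
```

```text
pics
{'time_s': 0.0, 'qpos': array([-1.26159657e+00,  3.00465656e-01,  1.52160106e+00, -8.31483745e-06,
        1.32067459e+00, -6.65979038e-02]), 'joint_vel': array([-0.00133826,  0.00129913,  0.00021145,  0.0001544 , -0.00071879,
        0.0013993 ]), 'tau': array([-4.24727159e-04, -5.31798720e+01, -3.52741921e+01,  7.07237399e-02,
        2.42736196e-02, -1.09126056e-04]), 'ee_pos': array([ 0.20177362, -0.51136702,  0.20488086]), 'eef_rot': array([-3.14044601e+00, -6.84057289e-05,  3.75799688e-01]), 'force': array([-0.19006939,  0.18844884, -0.76471263]), 'moment': array([ 0.078851  , -0.02385473, -0.00756211]), 'grip_width': 0.09386274469239303}
scene 417.96417806129784 417.96417806129784 272.1302196580303 211.3041787086139 0.002915836140269458 [[-0.8003, 0.4443, -0.4027, 0.9684], [0.5995, 0.5798, -0.5517, 0.7515], [-0.0117, -0.683, -0.7304, 0.9802], [0.0, 0.0, 0.0, 1.0]]
top 520.4989841239029 520.4989841239029 283.3721153057959 205.3655296298797 -0.07455077856339465 [[0.0194, -0.9817, 0.1896, 0.209], [-0.9997, -0.0168, 0.0151, 0.0872], [-0.0116, -0.1898, -0.9818, 1.5215], [0.0, 0.0, 0.0, 1.0]]
wrist 378.50929303333834 378.50929303333834 280.45911175153526 207.978440276439 -0.007354088042281255 [[0.367, -0.8946, -0.255, 0.2764], [-0.9302, -0.3535, -0.0987, -0.4833], [-0.0018, 0.2734, -0.9619, 0.3848], [0.0, 0.0, 0.0, 1.0]]
```

View pics/scene0.png

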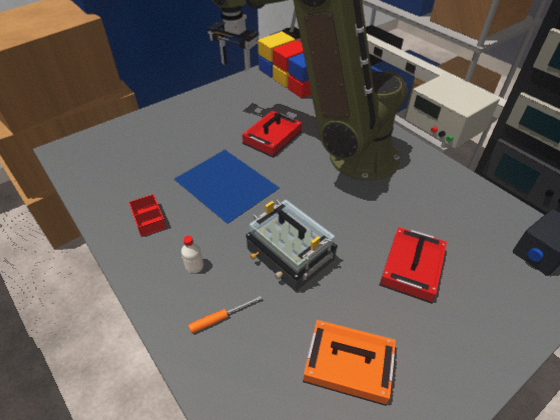

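View pics/top0.png

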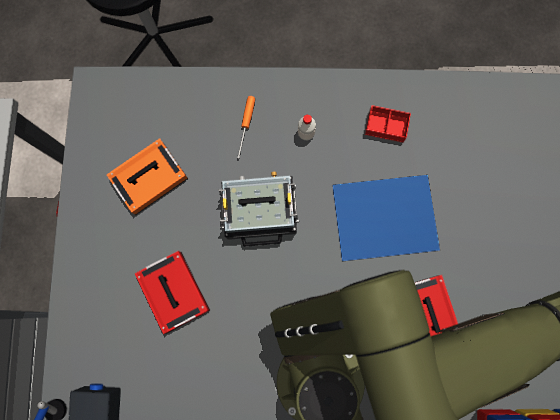

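View pics/wrist0.png

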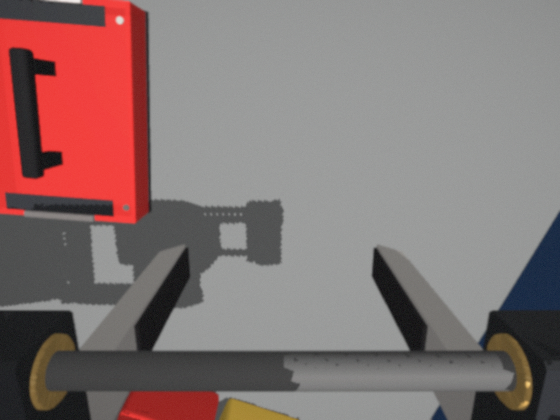

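The clear cover sits on the fixture at about top px (258,205). The red covers (top 172,292 and 432,305) and the orange one (147,177) are opaque lookalikes. Next I'll enlarge the fixture and find the mat.

```bash
cat > h.py <<'E'
import numpy as np,cv2
from station import status,camera
def ray(c,uv):
    K=np.array([[c["fx"],0,c["cx"]],[0,c["fy"],c["cy"]],[0,0,1]]);
    p=(np.array(uv,float)-[c["cx"],c["cy"]])/[c["fx"],c["fy"]]
    q=p.copy()
    for _ in range(20): q=p/(1+c["k1"]*(q@q))
    T=c["world_from_camera"]; d=T[:3,:3]@np.array([q[0],q[1],1]); return T[:3,3],d
def onz(c,uv,z):
    o,d=ray(c,uv); return o+d*(z-o[2])/d[2]
def tri(c1,u1,c2,u2):
    A=[];b=[]
    for c,u in((c1,u1),(c2,u2)):
        o,d=ray(c,u); d/=np.linalg.norm(d); P=np.eye(3)-np.outer(d,d); A.append(P); b.append(P@o)
    x=np.linalg.lstsq(np.vstack(A),np.hstack(b),rcond=None)[0]
    r=np.linalg.norm(np.vstack(A)@x-np.hstack(b)); return x,r
def proj(c,X):
    T=np.linalg.inv(c["world_from_camera"]); p=T[:3,:3]@np.array(X)+T[:3,3]; q=p[:2]/p[2]; q=q*(1+c["k1"]*(q@q)); return q*[c["fx"],c["fy"]]+[c["cx"],c["cy"]]
def crop(c,x0,y0,w,h,s,name):
    im=c["image"][y0:y0+h,x0:x0+w,::-1]; cv2.imwrite(name,cv2.resize(im,None,fx=s,fy=s,interpolation=cv2.INTER_CUBIC))
E
python3 - <<'E'
from h import *
t=camera("top"); s=camera("scene")
crop(t,200,155,120,100,6,"pics/tc.png"); crop(s,230,185,130,110,6,"pics/sc.png")
for n,c in(("top",t),("scene",s)):
    hsv=cv2.cvtColor(c["image"],cv2.COLOR_RGB2HSV)
    for nm,lo,hi,z in(("blue",(105,120,60),(125,255,255),.003),("yellow",(20,120,120),(35,255,255),.14)):
        m=cv2.inRange(hsv,lo,hi)
        cs,_=cv2.findContours(m,0,1)
        for k in cs:
            if cv2.contourArea(k)<(500 if nm=="blue" else 3): continue
            r=cv2.minAreaRect(k); print(n,nm,r, cv2.boundingRect(k))
            if nm=="blue" and cv2.contourArea(k)<20000:
                b=np.array([onz(c,p,z)[:2] for p in cv2.boxPoints(r)]); M=cv2.moments(k);print(b.round(4).tolist(),onz(c,(M['m10']/M['m00'],M['m01']/M['m00']),z))
E
```

```text
top blue ((385.5544738769531, 217.1680908203125), (76.87736511230469, 98.8225326538086), 83.36748504638672) (333, 175, 107, 86)
[[0.5677, -0.0339], [0.6083, -0.3304], [0.3777, -0.3489], [0.3399, -0.0602]] [ 0.47064657 -0.19088004  0.003     ]
top yellow ((538.4263916015625, 413.0440673828125), (1.9941091537475586, 27.073863983154297), 85.60128784179688) (525, 413, 28, 3)
top yellow ((224.0, 203.0), (8.0, 2.0), 90.0) (223, 199, 3, 9)
top yellow ((288.5, 197.0), (8.0, 3.0), 90.0) (287, 193, 4, 9)
scene blue ((226.21038818359375, 183.35397338867188), (86.04996490478516, 60.22795104980469), 39.28940963745117) (175, 150, 104, 73)
[[0.609, -0.3145], [0.3646, -0.464], [0.3457, -0.0624], [0.563, 0.0301]] [ 0.48096613 -0.179604    0.003     ]
scene blue ((172.70947265625, 41.17934799194336), (101.75082397460938, 124.46331024169922), 69.62356567382812) (103, 5, 141, 102)
[[0.3045, -1.8399], [-0.6068, -2.0483], [-0.0419, -0.8004], [0.548, -0.8002]] [ 0.24466589 -1.07062139  0.003     ]
scene yellow ((313.4147033691406, 241.9911651611328), (5.138665199279785, 13.345189094543457), 32.47119140625) (311, 237, 9, 13)
scene yellow ((267.6432800292969, 205.98724365234375), (5.586608409881592, 12.929009437561035), 28.610462188720703) (265, 201, 9, 13)
scene yellow ((279.2794189453125, 75.36763763427734), (21.43732261657715, 12.690895080566406), 30.963754653930664) (273, 65, 15, 22)
scene yellow ((272.8141784667969, 41.787620544433594), (23.706165313720703, 35.55924987792969), 48.8140754699707) (258, 31, 37, 30)
```

View pics/tc.png

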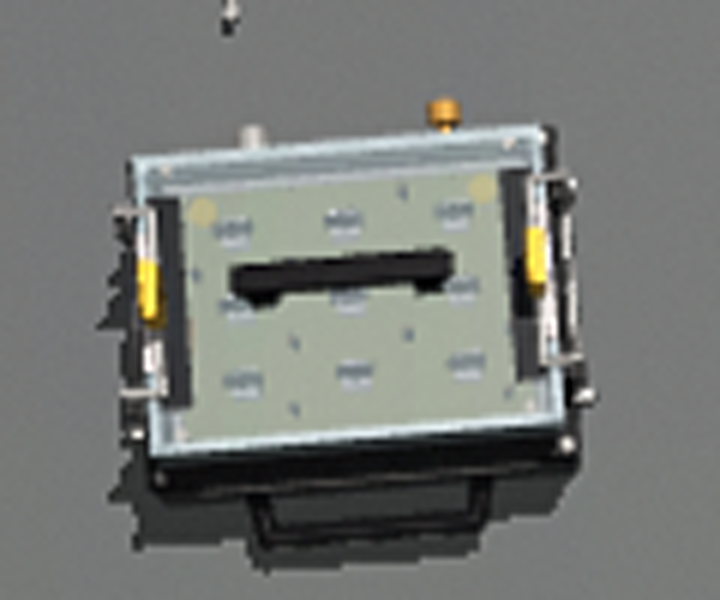

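View pics/sc.png

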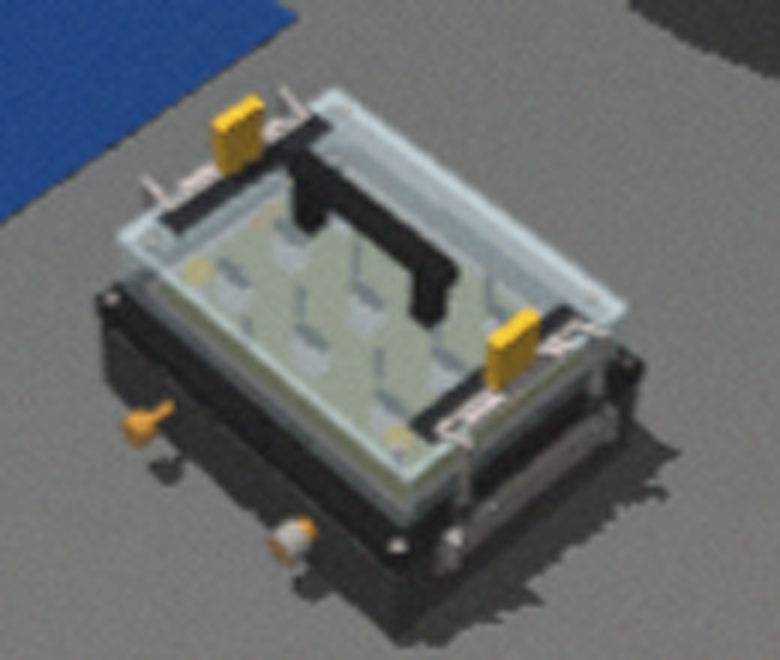

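The crop confirms the clear cover on the grey fixture. Its left tab is at scene (315.5,243) / top (224.7,203), and its right tab at scene (269.7,207.5) / top (289.3,197.8).

```bash
python3 - <<'E'
from h import *
t=camera("top"); s=camera("scene")
def cen(c,box):
    x,y,w,h=box; hsv=cv2.cvtColor(c["image"][y:y+h,x:x+w],cv2.COLOR_RGB2HSV)
    m=cv2.inRange(hsv,(18,120,60),(35,255,255)); M=cv2.moments(m,True); return (M['m10']/M['m00']+x,M['m01']/M['m00']+y)
L=[cen(t,(218,195,12,18)),cen(s,(308,234,16,18))]; R=[cen(t,(284,189,10,16)),cen(s,(262,198,16,18))]
print(L,R)
l,rl=tri(t,L[0],s,L[1]); r,rr=tri(t,R[0],s,R[1]); print(l,rl,r,rr)
for n,c,uvs in (("top",t,[L[0],R[0]]),("scene",s,[L[1],R[1]])):
    a,b=[onz(c,u,.139+.001) for u in uvs]; print(n,a,b,np.linalg.norm(a-b),np.arctan2(-(a-b)[0],(a-b)[1]), (a+b)/2)
# mat: corners quad
for n,c in(("top",t),("scene",s)):
    hsv=cv2.cvtColor(c["image"],cv2.COLOR_RGB2HSV); m=cv2.inRange(hsv,(105,120,60),(125,255,255)); 
    m[:130]=0
    k=max(cv2.findContours(m,0,1)[0],key=cv2.contourArea); W=np.array([onz(c,p[0],.003)[:2] for p in k]).astype(np.float32)
    print(n,cv2.minAreaRect(W))
E
```

```text
[(224.82222222222222, 204.0222222222222), (314.679012345679, 242.76543209876544)] [(288.5, 197.73684210526315), (269.20512820512823, 207.2051282051282)]
[0.47908638 0.26762326 0.1313596 ] 0.0014824803947293922 [0.49856876 0.09478681 0.13372267] 0.0004732982505417266
top [0.47669927 0.26726684 0.14      ] [0.49701297 0.09498266 0.14      ] 0.1734776148084566 0.11736620022345691 [0.48685612 0.18112475 0.14      ]
scene [0.48474522 0.2717621  0.14      ] [0.50226164 0.09939027 0.14      ] 0.17325954835095297 0.1012723152056628 [0.49350343 0.18557619 0.14      ]
top ((0.47275710105895996, -0.19146911799907684), (0.22912068665027618, 0.28969159722328186), 7.238056659698486)
scene ((0.47661253809928894, -0.19001737236976624), (0.2294968068599701, 0.29004520177841187), 7.160192966461182)
```

```bash
python3 -m jog '[[0,0,-0.1,0,0,0,1],[0,0,-0.15,0,0,0,1],[0.52,-0.54,-0.15,0,0,-0.83,1],[0.52,-0.54,-0.15,0,0,-0.83,1],[0.52,-0.54,-0.15,0,0,-0.83,1],[0.52,-0.54,-0.15,0,0,-0.83,1],[0.52,-0.54,-0.15,0,0,-0.83,1],[0.52,-0.54,-0.15,0,0,-0.83,1],[0.52,-0.54,-0.15,0,0,-0.83,1],[0.52,-0.54,-0.15,0,0,-0.83,1],[0.52,-0.54,-0.15,0,0,-0.83,1],[0.52,-0.54,-0.15,0,0,-0.83,1],[0.52,-0.54,-0.15,0,0,-0.83,1],[0.52,-0.54,-0.15,0,0,-0.83,1],[0.52,-0.54,-0.15,0,0,-0.83,1],[0.52,-0.54,-0.15,0,0,-0.83,1],[0.52,-0.54,-0.15,0,0,-0.83,1],[0.52,-0.54,-0.15,0,0,-0.83,1],[0.52,-0.54,-0.15,0,0,-0.83,1],[0.52,-0.54,-0.15,0,0,-0.83,1]]' 30
python3 - <<'E'
from h import *
c=camera("wrist"); cv2.imwrite("pics/w1.png",c["image"][:,:,::-1]); o=status.get_obs(); print(o["time_s"],o["ee_pos"],o["eef_rot"],o["qpos"],o["force"])
E
```

```text
time_s: 2.35
ee_pos: [0.4872, 0.1808, 0.3556]
eef_rot: [3.142, -0.0, 1.679]
force: [0.4, -0.5, 0.3]
grip_width: 0.0941
2.4 [0.48718172 0.18050284 0.35581681] [ 3.14110636e+00 -2.48559072e-04  1.67831840e+00] [2.84235518e-01 1.63246554e-01 1.34602673e+00 1.59496041e-04
 1.63179695e+00 1.76723270e-01] [-0.17595128  0.17364582  0.27547889]
```

View pics/w1.png

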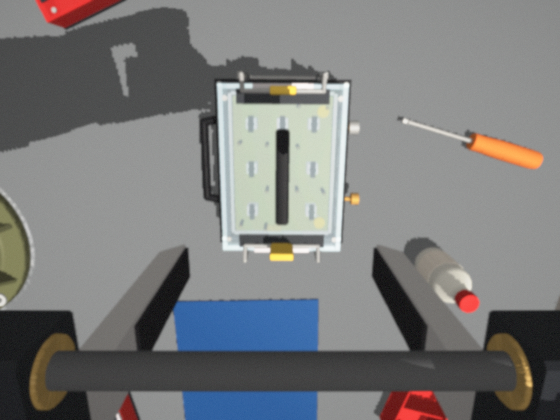

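The wrist view shows the left tab at (284,90), the right tab at (282,253), the handle along x≈283 between rows 130 and 222, and the mat below.

```bash
python3 - <<'E'
from h import *
c=camera("wrist")
x=c["image"]; hsv=cv2.cvtColor(x,cv2.COLOR_RGB2HSV)
m=cv2.inRange(hsv,(18,120,60),(35,255,255)); m[:, :255]=0; m[:,310:]=0; m[:75]=0;m[275:]=0
n,lab,st,ce=cv2.connectedComponentsWithStats(m)
for i in range(1,n):
    if st[i,4]>20: print(st[i],ce[i],onz(c,ce[i],.1355),onz(c,ce[i],.151))
g=cv2.inRange(hsv,(0,0,0),(180,255,60)); s=np.zeros_like(g); s[110:235,260:305]=g[110:235,260:305]
k=max(cv2.findContours(s,0,1)[0],key=cv2.contourArea); r=cv2.minAreaRect(k);print(r); 
W=np.array([onz(c,p[0],.154)[:2] for p in k]).astype(np.float32); print(cv2.minAreaRect(W))
crop(c,200,65,165,200,3,"pics/w1c.png")
E
```

```text
[270  86  26   9 216] [282.19444444  89.9212963 ] [0.47956176 0.26960939 0.1355    ] [0.47955026 0.26918381 0.151     ]
[270 242  23  18 374] [280.97326203 251.00802139] [0.49715156 0.09582187 0.1355    ] [0.49645863 0.10212879 0.151     ]
((282.0, 176.0), (92.0, 10.0), 90.0)
((0.48857900500297546, 0.1837938129901886), (0.010072295553982258, 0.09568963199853897), 6.02130651473999)
```

View pics/w1c.png

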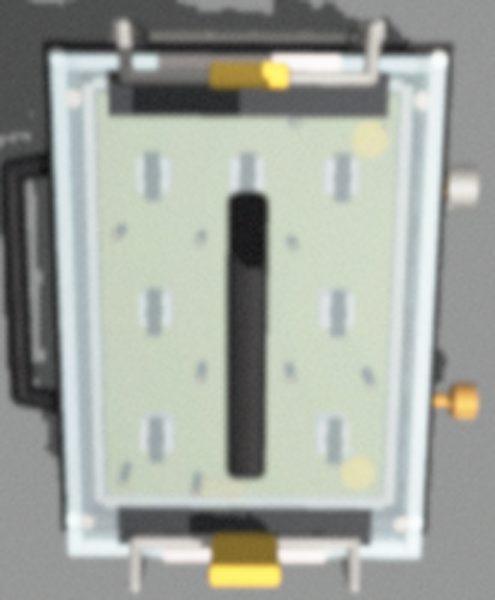

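```bash
python3 -m jog '[[0.09,0.0015,0.05,0,0,0,0.05],[0.09,0.0015,0.1,0,0,0,0.05],[0.09,0.0015,0.155,0,0,0.003,0.05],[0.09,0.0015,0.175,0,0,0.003,0.05],[0.09,0.0015,0.175,0,0,0.003,0.05],[0.09,0.0015,0.175,0,0,0.003,0.05]]' 30
python3 - <<'E'
from h import *
c=camera("wrist"); cv2.imwrite("pics/w2.png",c["image"][:,:,::-1]); o=status.get_obs(); print(o["time_s"],o["ee_pos"],o["eef_rot"],o["force"])
hsv=cv2.cvtColor(c["image"],cv2.COLOR_RGB2HSV); m=cv2.inRange(hsv,(18,120,60),(35,255,255))
n,lab,st,ce=cv2.connectedComponentsWithStats(m)
for i in range(1,n):
    if st[i,4]>50: print(st[i],ce[i],onz(c,ce[i],.1355),onz(c,ce[i],.151))
print("tcp px",proj(c,o["ee_pos"]))
E
```

```text
time_s: 3.05
ee_pos: [0.4792, 0.2694, 0.1812]
eef_rot: [-3.141, 0.0, 1.673]
force: [0.1, 0.9, 0.4]
grip_width: 0.0507
3.1 [0.47999079 0.26974299 0.18305484] [ 3.13905795e+00 -9.41962092e-04  1.67256585e+00] [-0.26411919  0.29125927  0.21836594]
[414   0  60  39 486] [436.218107    19.61522634] [0.55148762 0.3987602  0.1355    ] [0.54601789 0.39525017 0.151     ]
[ 260  219   44   25 1020] [281.54411765 231.34607843] [0.48026957 0.26901518 0.1355    ] [0.47969428 0.27442185 0.151     ]
[552 249   8  11  62] [556.24193548 254.25806452] [0.65767138 0.27151393 0.1355    ] [0.6449042  0.27674887 0.151     ]
[140 334  26  77 940] [150.09361702 372.73829787] [0.39848801 0.15404899 0.1355    ] [0.40353315 0.16735669 0.151     ]
[396 334  26  77 925] [410.80432432 372.99891892] [0.58214756 0.17284607 0.1355    ] [0.57457074 0.18486193 0.151     ]
tcp px [281.2552435  260.93633231]
```

View pics/w2.png

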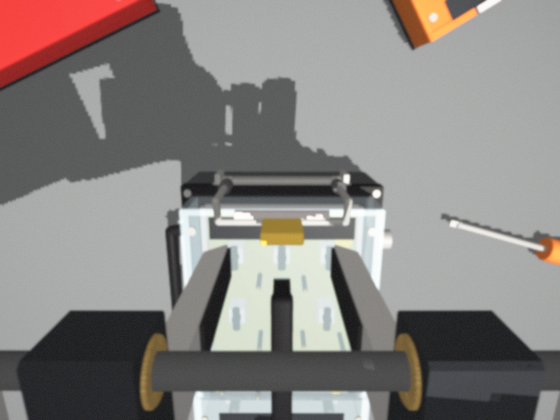

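Centred: tab px (281.5,231) lies on the finger midline. I'll descend 59 mm and close.

```bash
python3 -m jog '[[0,0,0.03,0,0,0,0.05],[0,0,0.05,0,0,0,0.05],[0,0,0.059,0,0,0,0.05],[0,0,0.059,0,0,0,0.05],[0,0,0.059,0,0,0,-0.6],[0,0,0.059,0,0,0,-0.6],[0,0,0.059,0,0,0,-0.6],[0,0,0.059,0,0,0,-0.6],[0,0,0.059,0,0,0,-0.6]]' 40
python3 - <<'E'
from h import *
c=camera("wrist");d=camera("scene"); crop(d,230,150,160,130,5,"pics/s3.png"); cv2.imwrite("pics/w3.png",c["image"][:,:,::-1]); o=status.get_obs(); print(o["time_s"],o["ee_pos"],o["eef_rot"],o["force"],o["grip_width"])
E
```

```text
time_s: 4.0
ee_pos: [0.4799, 0.2699, 0.1249]
eef_rot: [3.139, -0.001, 1.673]
force: [-5.1, -0.9, 6.9]
grip_width: 0.025
4.1 [0.47993616 0.26990553 0.12491783] [ 3.13921853e+00 -1.08596171e-03  1.67268554e+00] [-3.91879019 -0.6607567   7.24361353] 0.025665735083293926
```

View pics/w3.png

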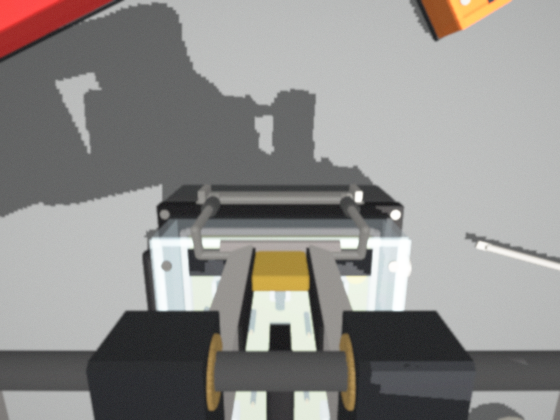

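View pics/s3.png

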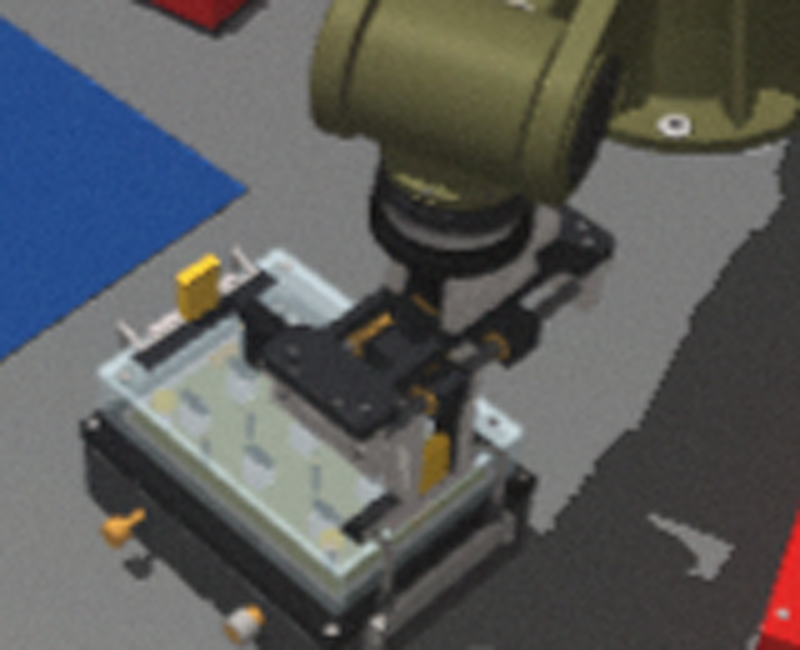

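```bash
python3 -m jog '[[0,0,-0.001,0,0,0,-0.6],[0,0,-0.002,0,0,0,-0.6],[0,0,-0.002,0,0,0,-0.6]]' 45; python3 -m jog '[[0,0,-0.001,0,0,0,-0.6],[0,0,-0.002,0,0,0,-0.6],[0,0,-0.002,0,0,0,-0.6]]' 45
```

```text
time_s: 4.4
ee_pos: [0.4797, 0.2699, 0.1264]
eef_rot: [3.14, -0.001, 1.673]
force: [0.1, 1.5, -9.8]
grip_width: 0.025
time_s: 4.7
ee_pos: [0.4796, 0.2699, 0.1281]
eef_rot: [3.141, -0.001, 1.673]
force: [2.0, 2.5, -14.4]
grip_width: 0.0255
```

```bash
python3 -m jog '[[0,0,-0.001,0,0,0,-0.6],[0,0,-0.0015,0,0,0,-0.6],[0,0,-0.0015,0,0,0,-0.6]]' 45; python3 -c "
from station import status
print(status.get_obs())"
```

```text
time_s: 5.0
ee_pos: [0.4795, 0.2699, 0.1295]
eef_rot: [3.141, -0.001, 1.673]
force: [2.4, 3.7, -15.2]
grip_width: 0.0254
{'time_s': 5.0, 'qpos': array([4.45800912e-01, 3.73388872e-01, 1.60789320e+00, 5.27463028e-04,
       1.15931305e+00, 3.43679269e-01]), 'joint_vel': array([ 0.000788  , -0.00113216,  0.00065221, -0.00054854,  0.00044271,
       -0.00107148]), 'tau': array([-7.43518732e-01, -6.34064412e+01, -3.72313070e+01, -2.60319421e-01,
        1.23611994e+00, -4.25850449e-02]), 'ee_pos': array([0.47951538, 0.26986353, 0.12945699]), 'eef_rot': array([ 3.14081647e+00, -7.91465728e-04,  1.67270755e+00]), 'force': array([  2.35381556,   3.74086495, -15.19909185]), 'moment': array([ 0.5703659 , -0.83817321, -0.05903427]), 'grip_width': 0.025350319226627976}
```

```bash
python3 -m jog '[[0,0,-0.001,0,0,0,-0.6],[0,0,-0.001,0,0,0,-0.6],[0,0,-0.001,0,0,0,-0.6]]' 45; python3 -m jog '[[0.003,0,-0.0004,0,0,0,-0.6],[0.006,0,-0.0008,0,0,0,-0.6],[0.009,0,-0.0012,0,0,0,-0.6]]' 45
```

```text
time_s: 5.3
ee_pos: [0.4795, 0.2699, 0.1303]
eef_rot: [3.141, -0.001, 1.673]
force: [2.6, 3.9, -17.8]
grip_width: 0.0252
time_s: 5.6
ee_pos: [0.4784, 0.2785, 0.1314]
eef_rot: [-3.142, 0.0, 1.673]
force: [2.7, -4.1, -16.8]
grip_width: 0.0252
```

```bash
python3 -m jog '[[0.0045,0,-0.0002,0,0,0,-0.6],[0.009,0,-0.0003,0,0,0,-0.6],[0.0135,0,0.0002,0,0,0,-0.6],[0.018,0,0.0006,0,0,0,-0.6]]' 45
```

```text
time_s: 6.0
ee_pos: [0.4767, 0.2961, 0.131]
eef_rot: [-3.141, 0.002, 1.673]
force: [2.7, -6.6, -12.7]
grip_width: 0.0258
```

```bash
python3 -m jog '[[0.004,0,0.001,0,0,0,-0.6],[0.008,0,0.003,0,0,0,-0.6],[0.012,0,0.0055,0,0,0,-0.6],[0.016,0,0.0085,0,0,0,-0.6],[0.023,0,0.012,0,0,0,-0.6],[0.030,0,0.016,0,0,0,-0.6],[0.038,0,0.020,0,0,0,-0.6]]' 45
python3 - <<'E'
from h import *
d=camera("scene"); crop(d,230,150,160,130,5,"pics/s4.png")
E
```

```text
time_s: 6.7
ee_pos: [0.4735, 0.3353, 0.1136]
eef_rot: [3.138, -0.001, 1.673]
force: [-1.5, -2.9, 2.4]
grip_width: 0.0254
```

View pics/s4.png

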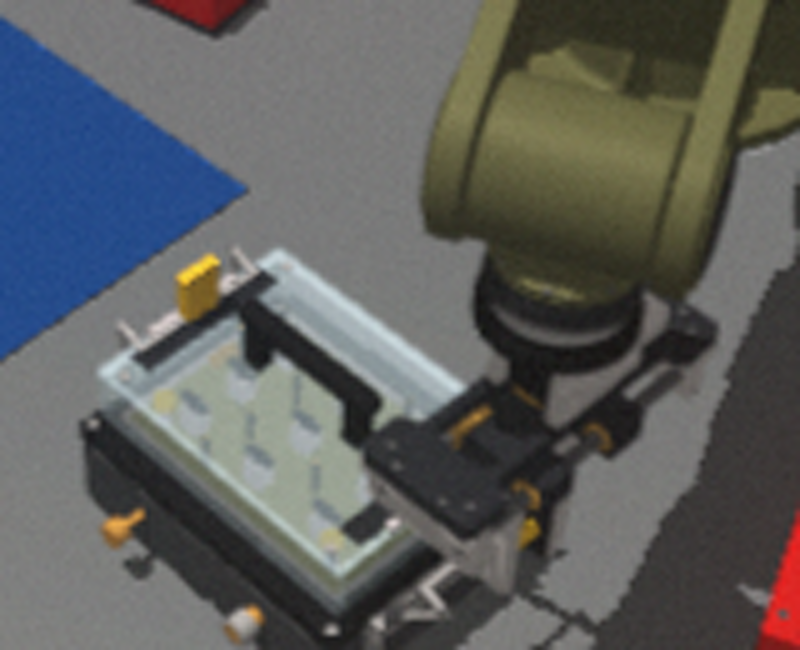

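The left clip is off and swung about 0.8 rad. I'll release it, lift clear and move over the right tab.

```bash
python3 -m jog '[[0,0,0,0,0,0,-0.1],[0,0,0,0,0,0,-0.1],[0,0,-0.02,0,0,0,-0.1],[0,0,-0.05,0,0,0,-0.05],[0,0,-0.09,0,0,0,0],[0,0,-0.09,0,0,0,0.05],[0,0,-0.09,0,0,0,0.05]]' 45
python3 - <<'E'
from h import *
d=camera("scene"); crop(d,230,150,160,130,5,"pics/s5.png"); c=camera("wrist");crop(c,0,0,560,420,1,"pics/w5.png")
o=status.get_obs(); p=o["ee_pos"]; r=o["eef_rot"][2]; print(p,r)
D=np.array([.4975,.0958])-p[:2]; print("tool dx,dy",D@[np.cos(r),np.sin(r)],D@[np.sin(r),-np.cos(r)])
E
```

```text
time_s: 7.45
ee_pos: [0.4733, 0.3362, 0.2038]
eef_rot: [3.137, -0.002, 1.673]
force: [0.5, -1.1, -0.3]
grip_width: 0.0489
[0.47268502 0.33584401 0.20203394] 1.6731523813866407
tool dx,dy -0.24132319820075646 0.00015802048545443683
```

View pics/s5.png

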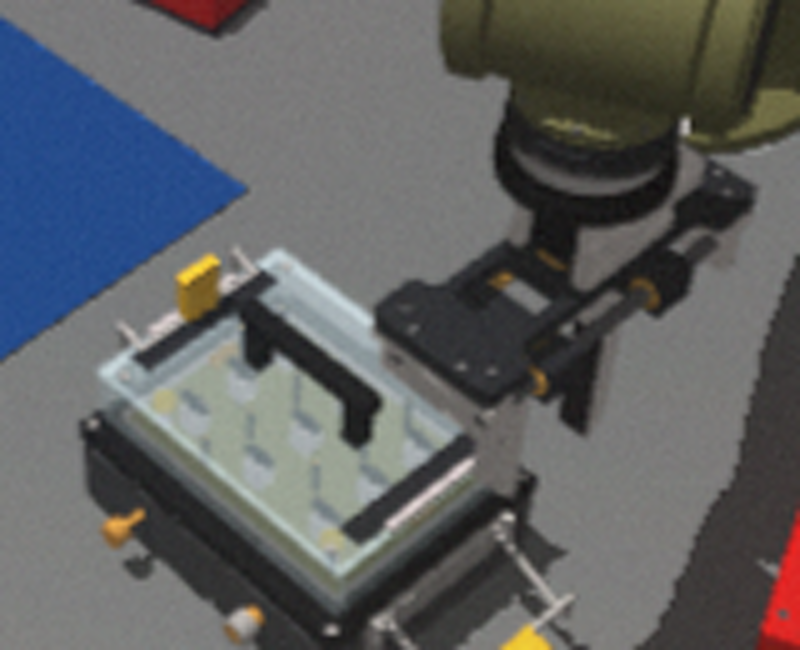

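View pics/w5.png

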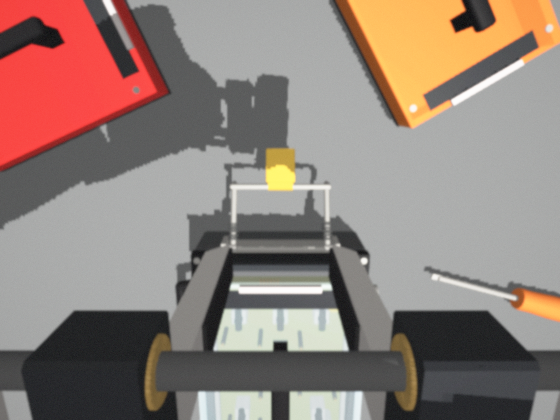

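The left clip hangs open (wrist px 281,170). Next I'll go to the right tab.

```bash
python3 -m jog '[[-0.05,0,0,0,0,0,0.05],[-0.1,0,0,0,0,0,0.05],[-0.15,0,0,0,0,0,0.05],[-0.2,0,0.01,0,0,0,0.05],[-0.24,0,0.02,0,0,0,0.05],[-0.24,0,0.02,0,0,0,0.05],[-0.24,0,0.02,0,0,0,0.05]]' 40
python3 - <<'E'
from h import *
c=camera("wrist"); cv2.imwrite("pics/w6.png",c["image"][:,:,::-1]); o=status.get_obs(); p=o["ee_pos"]; r=o["eef_rot"][2];print(o["time_s"],p,o["eef_rot"],o["force"])
hsv=cv2.cvtColor(c["image"],cv2.COLOR_RGB2HSV); m=cv2.inRange(hsv,(18,120,60),(35,255,255))
n,lab,st,ce=cv2.connectedComponentsWithStats(m)
for i in range(1,n):
    if st[i,4]>200:
        X=onz(c,ce[i],.1355); D=(X-p)[:2]; print(st[i],ce[i],X,"tool dx,dy",D@[np.cos(r),np.sin(r)],D@[np.sin(r),-np.cos(r)])
E
```

```text
time_s: 8.25
ee_pos: [0.497, 0.0966, 0.1811]
eef_rot: [3.141, -0.001, 1.671]
force: [0.1, -0.6, 1.0]
grip_width: 0.0495
8.3 [0.49709086 0.09746836 0.18148061] [ 3.14066610e+00 -6.01501489e-04  1.67278855e+00] [ 0.69417755 -0.44472695 -0.03129034]
[ 260  218   42   29 1103] [280.41704442 232.0444243 ] [0.49742725 0.09572192 0.1355    ] tool dx,dy -0.001771614284356027 0.00015682629782197885
[145 334  25  77 940] [154.51170213 372.80638298] [ 0.41935379 -0.01814649  0.1355    ] tool dx,dy -0.1070992010815192 -0.08910447742633702
[392 334  26  77 942] [406.50318471 372.78343949] [ 5.96705225e-01 -1.13800397e-04  1.35500000e-01] tool dx,dy -0.10721734310074182 0.08916131965790845
```

View pics/w6.png

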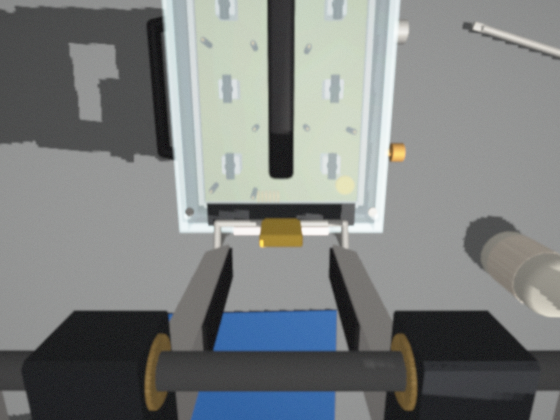

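The right tab is at (280,232), centred between the fingers. Descend and close.

```bash
python3 -m jog '[[-0.0015,0,0.03,0,0,0,0.05],[-0.0015,0,0.05,0,0,0,0.05],[-0.0015,0,0.0575,0,0,0,0.05],[-0.0015,0,0.0575,0,0,0,0.05],[-0.0015,0,0.0575,0,0,0,-0.6],[-0.0015,0,0.0575,0,0,0,-0.6],[-0.0015,0,0.0575,0,0,0,-0.6],[-0.0015,0,0.0575,0,0,0,-0.6],[-0.0015,0,0.0575,0,0,0,-0.6]]' 45; python3 -m jog '[[0,0,-0.001,0,0,0,-0.6],[0,0,-0.002,0,0,0,-0.6],[0,0,-0.002,0,0,0,-0.6]]' 45;python3 -m jog '[[0,0,-0.001,0,0,0,-0.6],[0,0,-0.002,0,0,0,-0.6],[0,0,-0.002,0,0,0,-0.6]]' 45
```

```text
time_s: 9.2
ee_pos: [0.4974, 0.0961, 0.1247]
eef_rot: [3.14, -0.001, 1.673]
force: [-3.2, 0.4, 6.3]
grip_width: 0.0255
time_s: 9.5
ee_pos: [0.4971, 0.096, 0.1261]
eef_rot: [3.141, -0.001, 1.673]
force: [1.9, -0.1, -10.2]
grip_width: 0.0256
time_s: 9.8
ee_pos: [0.497, 0.0959, 0.1279]
eef_rot: [3.141, -0.001, 1.673]
force: [2.9, -0.9, -13.2]
grip_width: 0.0255
```

```bash
python3 -m jog '[[0,0,-0.001,0,0,0,-0.6],[0,0,-0.0025,0,0,0,-0.6],[0,0,-0.0025,0,0,0,-0.6],[0,0,-0.0025,0,0,0,-0.6]]' 45
```

```text
time_s: 10.2
ee_pos: [0.497, 0.0958, 0.1302]
eef_rot: [-3.142, -0.0, 1.673]
force: [5.2, -1.6, -18.1]
grip_width: 0.0257
```

```bash
python3 -m jog '[[-0.003,0,-0.0004,0,0,0,-0.6],[-0.006,0,-0.0008,0,0,0,-0.6],[-0.009,0,-0.0012,0,0,0,-0.6]]' 45; python3 -m jog '[[-0.0045,0,-0.0002,0,0,0,-0.6],[-0.009,0,-0.0003,0,0,0,-0.6],[-0.0135,0,0.0002,0,0,0,-0.6],[-0.018,0,0.0006,0,0,0,-0.6]]' 45
```

```text
time_s: 10.5
ee_pos: [0.4977, 0.087, 0.1314]
eef_rot: [-3.141, -0.001, 1.673]
force: [2.4, 5.5, -16.1]
grip_width: 0.0254
time_s: 10.9
ee_pos: [0.4995, 0.0695, 0.131]
eef_rot: [-3.141, -0.003, 1.672]
force: [1.3, 7.5, -12.2]
grip_width: 0.0254
```

```bash
python3 -m jog '[[-0.004,0,0.001,0,0,0,-0.6],[-0.008,0,0.003,0,0,0,-0.6],[-0.012,0,0.0055,0,0,0,-0.6],[-0.016,0,0.0085,0,0,0,-0.6],[-0.023,0,0.012,0,0,0,-0.6],[-0.030,0,0.016,0,0,0,-0.6],[-0.038,0,0.020,0,0,0,-0.6]]' 45; python3 -m jog '[[0,0,0,0,0,0,-0.1],[0,0,0,0,0,0,-0.1],[0,0,-0.02,0,0,0,-0.1],[0,0,-0.05,0,0,0,-0.05],[0,0,-0.09,0,0,0,0],[0,0,-0.1,0,0,0,0.05],[0,0,-0.1,0,0,0,0.05]]' 45
python3 - <<'E'
from h import *
d=camera("scene"); crop(d,210,150,160,130,5,"pics/s7.png"); c=camera("wrist");crop(c,0,0,560,420,1,"pics/w7.png")
o=status.get_obs(); p=o["ee_pos"]; r=o["eef_rot"][2]; print(p,r)
D=np.array([.4886,.1832])-p[:2]; print("tool dx,dy",D@[np.cos(r),np.sin(r)],D@[np.sin(r),-np.cos(r)])
E
```

```text
time_s: 11.6
ee_pos: [0.5043, 0.0313, 0.1132]
eef_rot: [3.139, -0.002, 1.673]
force: [-2.9, 1.8, 1.1]
grip_width: 0.0248
time_s: 12.3
ee_pos: [0.5047, 0.0312, 0.215]
eef_rot: [3.135, -0.002, 1.673]
force: [-0.6, 0.8, 0.1]
grip_width: 0.0492
[0.5036925  0.03113367 0.21225794] 1.67277515388934
tool dx,dy 0.15281274786862664 0.00046659303491489846
```

View pics/s7.png

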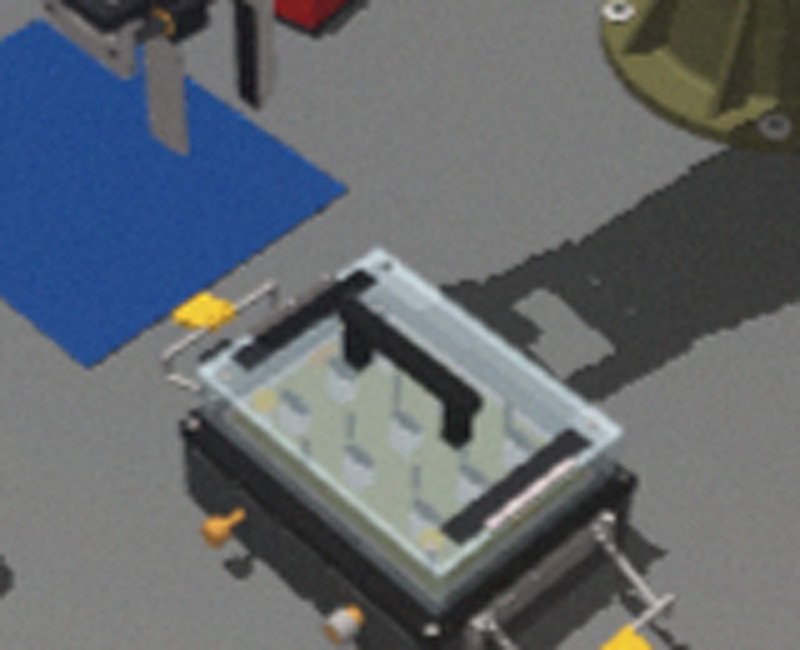

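View pics/w7.png

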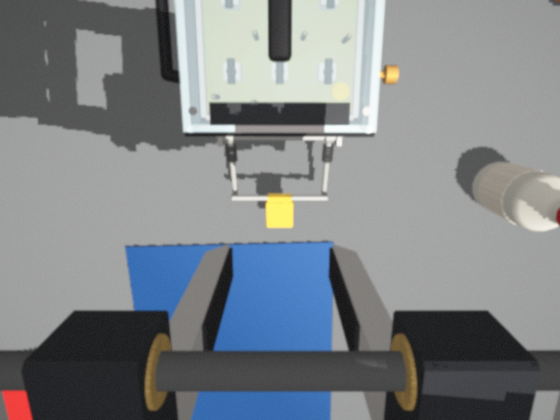

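Both clips hang open. Next is the handle.

```bash
python3 -m jog '[[0.05,0,0,0,0,0,0.05],[0.1,0,0,0,0,0,0.05],[0.15,0,0,0,0,0,0.05],[0.153,0,0,0,0,0,0.05],[0.153,0,0,0,0,0,0.05],[0.153,0,0,0,0,0,0.05]]' 40
python3 - <<'E'
from h import *
c=camera("wrist"); cv2.imwrite("pics/w8.png",c["image"][:,:,::-1]); o=status.get_obs(); p=o["ee_pos"]; r=o["eef_rot"][2];print(o["time_s"],p,o["eef_rot"],o["force"])
x=c["image"]; hsv=cv2.cvtColor(x,cv2.COLOR_RGB2HSV)
g=cv2.inRange(hsv,(0,0,0),(180,255,70)); s=np.zeros_like(g); s[100:350,262:302]=g[100:350,262:302]
k=max(cv2.findContours(s,0,1)[0],key=cv2.contourArea); print(cv2.boundingRect(k))
W=np.array([onz(c,q[0],.154)[:2] for q in k]).astype(np.float32); R=cv2.minAreaRect(W); print(R)
D=np.array(R[0])-p[:2]; print("tool dx,dy",D@[np.cos(r),np.sin(r)],D@[np.sin(r),-np.cos(r)])
E
```

```text
time_s: 13.0
ee_pos: [0.488, 0.1825, 0.2117]
eef_rot: [3.141, -0.002, 1.672]
force: [-0.0, -0.9, -1.2]
grip_width: 0.0492
13.05 [0.48818246 0.18220013 0.21201488] [ 3.14075376e+00 -2.01603393e-03  1.67153402e+00] [ 0.06433837 -0.29193708 -0.4092479 ]
(272, 149, 20, 142)
((0.48880091309547424, 0.18359622359275818), (0.012269062921404839, 0.09751541912555695), 5.468042373657227)
tool dx,dy 0.0013268155467080589 0.0007557208999364118
```

View pics/w8.png

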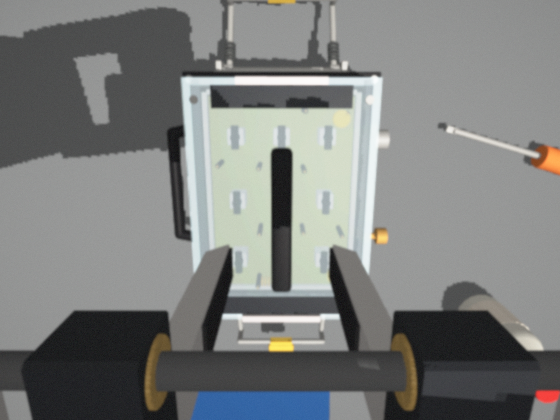

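The handle is centred at px (282,220), about 1 mm off. Descend 82 mm and grip.

```bash
python3 -m jog '[[0.001,0.0005,0.04,0,0,0,0.05],[0.001,0.0005,0.065,0,0,0,0.05],[0.001,0.0005,0.082,0,0,0,0.05],[0.001,0.0005,0.082,0,0,0,0.05],[0.001,0.0005,0.082,0,0,0,-0.9],[0.001,0.0005,0.082,0,0,0,-0.9],[0.001,0.0005,0.082,0,0,0,-0.9],[0.001,0.0005,0.082,0,0,0,-0.9],[0.001,0.0005,0.082,0,0,0,-0.9],[0.001,0.0005,0.082,0,0,0,-0.9]]' 45;python3 -m jog '[[0,0,-0.002,0,0,0,-0.9],[0,0,-0.004,0,0,0,-0.9],[0,0,-0.006,0,0,0,-0.9],[0,0,-0.01,0,0,0,-0.9],[0,0,-0.015,0,0,0,-0.9],[0,0,-0.015,0,0,0,-0.9]]' 45
python3 - <<'E'
from h import *
d=camera("scene"); crop(d,210,150,160,130,5,"pics/s9.png"); c=camera("wrist");crop(c,0,0,560,420,1,"pics/w9.png")
E
```

```text
time_s: 14.05
ee_pos: [0.4887, 0.1834, 0.1304]
eef_rot: [3.14, -0.002, 1.672]
force: [-1.5, -0.6, 4.2]
grip_width: 0.0134
time_s: 14.65
ee_pos: [0.489, 0.1835, 0.1462]
eef_rot: [3.139, -0.002, 1.672]
force: [1.0, 0.7, -4.7]
grip_width: 0.0136
```

View pics/s9.png

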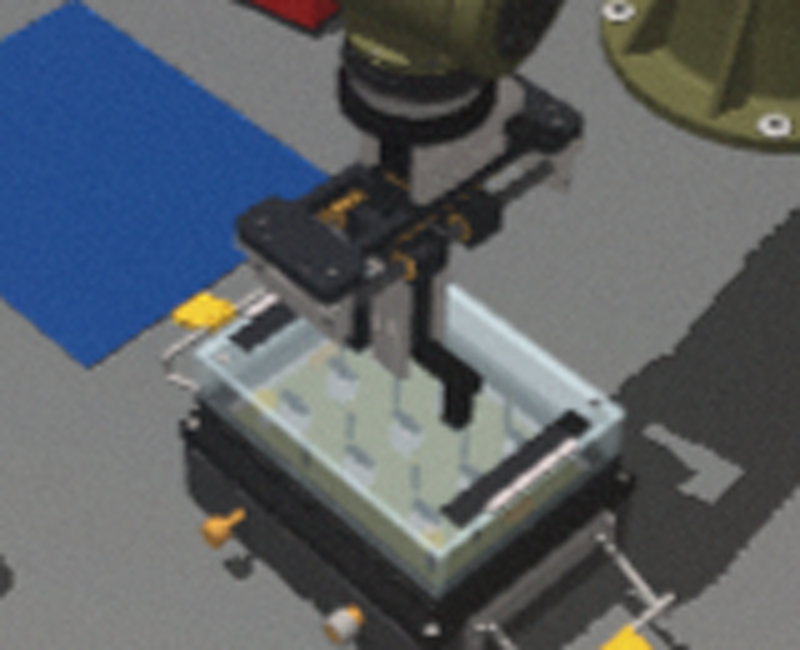

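View pics/w9.png

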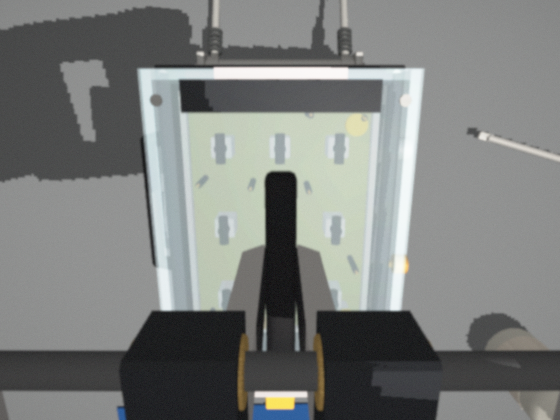

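Cover is free (4.7 N). Lift, carry over and look.

```bash
python3 -m jog '[[0,0,-0.02,0,0,0,-0.9],[0,0,-0.04,0,0,0,-0.9],[0,0,-0.06,0,0,0,-0.9],[0,0,-0.08,0,0,0,-0.9],[0,0,-0.085,0,0,0,-0.9],[-0.02,-0.003,-0.085,0,0,0,-0.9],[-0.05,-0.007,-0.085,0,0,0,-0.9],[-0.08,-0.011,-0.085,0,0,0,-0.9],[-0.11,-0.015,-0.085,0,0,0,-0.9],[-0.14,-0.02,-0.085,0,0,0,-0.9],[-0.17,-0.024,-0.085,0,0,-0.005,-0.9],[-0.2,-0.028,-0.085,0,0,-0.01,-0.9],[-0.23,-0.032,-0.085,0,0,-0.015,-0.9],[-0.26,-0.036,-0.085,0,0,-0.015,-0.9],[-0.29,-0.041,-0.085,0,0,-0.015,-0.9],[-0.32,-0.045,-0.085,0,0,-0.015,-0.9],[-0.35,-0.049,-0.085,0,0,-0.015,-0.9],[-0.365,-0.051,-0.085,0,0,-0.015,-0.9],[-0.371,-0.052,-0.085,0,0,-0.015,-0.9],[-0.371,-0.052,-0.085,0,0,-0.015,-0.9]]' 45
python3 - <<'E'
from h import *
d=camera("scene"); cv2.imwrite("pics/s10.png",d["image"][:,:,::-1]); c=camera("wrist");crop(c,0,0,560,420,1,"pics/w10.png"); o=status.get_obs(); print(o["ee_pos"],o["eef_rot"],o["force"],o["moment"],o["grip_width"])
E
```

```text
time_s: 16.75
ee_pos: [0.4741, -0.191, 0.2291]
eef_rot: [3.141, -0.003, 1.695]
force: [0.0, 0.8, -4.9]
grip_width: 0.0136
[ 0.47429639 -0.19020854  0.22947317] [ 3.14016006e+00 -2.47075804e-03  1.69582125e+00] [-0.45454594 -0.35075129 -5.3091242 ] [-0.07351748 -0.11010548 -0.03211408] 0.013756406339468239
```

View pics/s10.png

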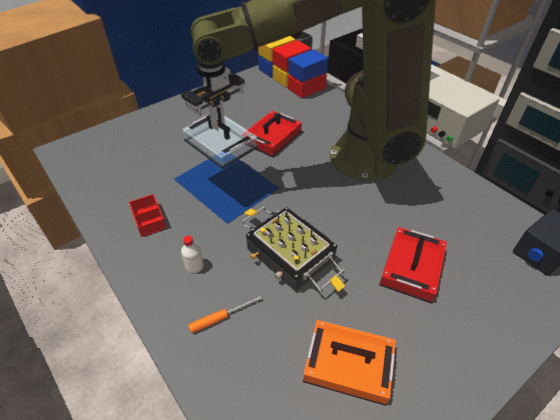

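View pics/w10.png

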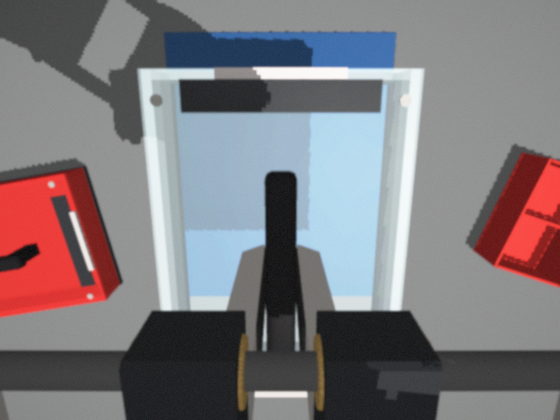

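The cover hangs level and square above the mat, probes untouched. Lowering.

```bash
python3 -m jog '[[0,0,0.03,0,0,0,-0.9],[0,0,0.06,0,0,0,-0.9],[0,0,0.09,0,0,0,-0.9],[0,0,0.12,0,0,0,-0.9],[0,0,0.14,0,0,0,-0.9],[0,0,0.155,0,0,0,-0.9],[0,0,0.159,0,0,0,-0.9],[0,0,0.159,0,0,0,-0.9],[0,0,0.159,0,0,0,-0.9]]' 45; python3 -m jog '[[0,0,0.001,0,0,0,-0.9],[0,0,0.002,0,0,0,-0.9],[0,0,0.003,0,0,0,-0.9],[0,0,0.004,0,0,0,-0.9],[0,0,0.005,0,0,0,-0.9],[0,0,0.005,0,0,0,-0.9]]' 45
```

```text
time_s: 17.75
ee_pos: [0.475, -0.1896, 0.0714]
eef_rot: [3.139, -0.002, 1.696]
force: [0.8, 0.3, -4.9]
grip_width: 0.0138
time_s: 18.35
ee_pos: [0.475, -0.1896, 0.0662]
eef_rot: [3.139, -0.002, 1.696]
force: [0.5, -0.2, -3.8]
grip_width: 0.0134
```

```bash
python3 -m jog '[[0,0,0.001,0,0,0,-0.9],[0,0,0.002,0,0,0,-0.9],[0,0,0.003,0,0,0,-0.9],[0,0,0.003,0,0,0,-0.9]]' 45
```

```text
time_s: 18.75
ee_pos: [0.475, -0.1896, 0.0634]
eef_rot: [3.139, -0.002, 1.696]
force: [-2.0, 0.7, -1.0]
grip_width: 0.0134
```

```bash
python3 -m jog '[[0,0,0.0005,0,0,0,-0.9],[0,0,0.001,0,0,0,-0.9],[0,0,0.001,0,0,0,-0.9]]' 45;  python3 -m jog '[[0,0,0,0,0,0,-0.6],[0,0,0,0,0,0,-0.3],[0,0,0,0,0,0,0],[0,0,0,0,0,0,0.05],[0,0,-0.03,0,0,0,0.05],[0,0,-0.07,0,0,0,0.05],[0,0,-0.12,0,0,0,0.05],[0,0,-0.16,0,0,0,0.05],[0,0,-0.2,0,0,0,0.05],[0,0,-0.2,0,0,0,0.05],[0,0,-0.2,0,0,0,0.05]]' 45
python3 - <<'E'
from h import *
d=camera("scene"); cv2.imwrite("pics/s11.png",d["image"][:,:,::-1]); c=camera("wrist");crop(c,0,0,560,420,1,"pics/w11.png"); o=status.get_obs(); print(o["ee_pos"],o["eef_rot"],o["force"])
E
```

```text
time_s: 19.05
ee_pos: [0.4751, -0.1896, 0.0634]
eef_rot: [3.139, -0.002, 1.696]
force: [-7.1, 3.2, 10.9]
grip_width: 0.0137
time_s: 20.15
ee_pos: [0.4746, -0.19, 0.2634]
eef_rot: [3.138, -0.001, 1.696]
force: [0.6, 0.2, -0.6]
grip_width: 0.0492
[ 0.4741547  -0.18982707  0.2618825 ] [ 3.14084190e+00 -2.87086357e-03  1.69639616e+00] [-0.27872795  0.40987782 -1.17108703]
```

View pics/s11.png

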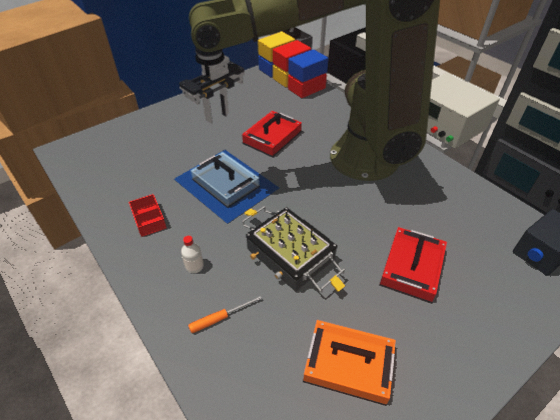

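View pics/w11.png

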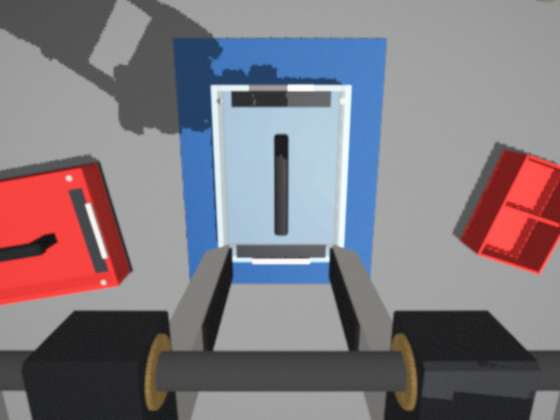

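The cover sits flat, centred and square on the mat (wrist px 281,175). Both clips hang open (scene 250,212 and 338,285), and the bystanders haven't moved. Handing in.

```bash
python3 -c "
from station import ctrl
print(ctrl.hand_in())"
```

```text
the job is handed in; nothing more can be done
None
```

The job is done and handed in at about 20 s; the interface gives no verdict, so whether it passed is unconfirmed.

**Clips:** I drew each clip out until the pull was about 18 N, roughly 5 mm by the spring rate given. I then swung it about 0.8 rad over its lip and let it fall open. The last scene picture shows both hanging open; I judged that by eye and did not measure the angles.

**Cover:** I lifted it by its handle at about 4.7 N, which matches its weight, and set it down with a contact force of about 11 N. The last wrist picture shows it flat, centred and square on the mat. I didn't re-measure it after letting go; the gripper released it within a few millimetres of the mat's measured middle.

**Everything else:** The pictures show the probes uncovered with nothing touching them. The bottle, screwdriver and bin look unmoved, and the gripper is clear of everything. No check failed or disagreed.

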